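Feed a marked block out through the flap

ROBOT

A 6-joint arm with a two-finger parallel gripper is mounted at the origin on the work surface. World frame = base frame: x ahead of the robot, y to its left, z up, the work surface at z = 0. Lengths are in m, angles in rad, forces in N, time in s.
With the tool pointing down it reaches from about 0.35 to 0.85 m from the base axis. Payload 8.1 kg.
Tool frame: the origin (TCP) lies between the finger pads; the fingertips stand 14 mm ahead of it and the grasp point (between the pads) lies 5 mm behind it; z points along the fingers, y is the line along which they close (so a half turn about z gives the same grasp; the last joint's range is limited). The gripper opens to 93 mm and grips with 3 to 60 N. Pads are 15 mm wide; open, the fingers measure 128 mm over their backs; the gripper's body (75 mm by 188 mm) begins 65 mm behind the grasp point.
Start: joints at [1.071, 0.13, 1.488, -0, 1.523, -0.085], TCP at [0.242, 0.549, 0.233] pointing down, gripper open.
Joint ranges: [-2.96, 2.96], [-0.89, 2.26], [0.02, 2.5], [-1.34, 4.48], [0, 2.73], [-2.66, 2.66]. Speed limits (rad/s): [2.39, 2.39, 2.79, 3.14, 3.14, 3.14].

INTERFACE

Orientations are given as a 3x3 rotation matrix whose columns are the frame's x, y, z axes.
In Python, from cell import env, eyes, order gives the robot as it stands. The module is installed in compiled form; this text tells all that it offers.
- The arm moves only by the tool send_rows, never from a script. Its argument "increments" is text: rows parted by semicolons, each of 7 numbers parted by spaces: the shift along the tool's x, y, z in m, then the turn, a rotation vector about the tool's x, y, z in degrees, then the closure, from -1 (fully open) to 1 (shut). A call has 1 to 5 rows; each row shifts and turns the commanded pose from where the row before left it, along the tool's axes as they then stand; what a row does not reach is not made up. A row lasts 1/10 s, in which the tool goes at most 50 mm and 8.59 degrees, less where a joint would pass 70% of its speed; a pose out of reach is approached as far as the arm can. A call with a gripper value outside its range is refused whole. The fingers move at their own pace and stop on an object; "newtons" is the grip in N (left out, the last holds). Time passes only in rows, so rows that do not move let the fingers close. It gives the time, the measured TCP pose, the force, the opening and the grip force at its end, in the units of the state.
- env.read_state(): the state, without advancing time (a new reading comes with each control period).
- eyes.camera(name): name is "scene" or "top" or "wrist"; returns a dict with "image" (400x640x3 uint8, red, green, blue), "K" (3x3 intrinsics, pixels), "camera_from_world" (4x4, takes a point from world to camera coordinates). Camera axes: x right, y up, looking along -z (the intrinsics and any distortion apply to the point x, -y, -z); pixel columns grow to the right and rows downward; lengths in m; the calibration is good to about 2 mm. A picture is of the moment at which its call begins. There is no depth.
- order.close_job(): hands the job in; it is judged then, once.
The state is a dict: "time_s": time; "joint_positions": joint angles; "qd": joint speeds; "tau": joint torques, N m; "ee_pos": TCP position; "tool_rot": TCP orientation; "wrist_force": force on the tool from outside, world axes, zero at the start; "torque": the same for the moment, N m; "grip_width": finger opening in m; "grasp_force": force on a finger pad.
Only numpy, scipy, OpenCV 4.12 (cv2) and the standard library are available. Lean on these libraries where they do the work, as an engineer would, in place of code of your own. Each camera call takes 0.05 s, during which the arm holds its last target. There are 200 camera calls.

TASK

Push the marked aluminium block along its lane with your fingertips so that it swings the hanging flap open, and keep pushing it through until it slides down into the tray behind. Then take your fingers back out so that the flap falls shut. Do not pick the block up at any time, and leave the flange, the bushing and the screwdriver where they are.

Things in the scene. Friction and masses are not known exactly. Their poses are not given: they have to be found in the camera images.
- outlet: fixed parts outlet, 500 mm long, blue with a dark steel deck 260 mm wide. Origin on the table, midway across the lane, under the flap's pivots; +x along the lane the way parts travel, y across, z up. Offsets below are in this frame. The level deck has its top at z = 70 mm, from x = -200 to +55 mm. The lane is open from above along its whole length.
- lane_mouth (a point): point on the deck (z = 70 mm) at x = -160 mm, y = 0, where the lane's straight part begins: 76 mm wide between aluminium guide walls 5 mm thick, up to z = 92 mm. Before it the walls flare out to about 110 mm at x = -215 mm. From x = -21 to +29 mm the walls rise as cheeks to z = 144 mm, carrying the flap; nothing joins the cheeks across the lane.
- flap (a joint): gravity flap, rad: 0 = hanging shut upright across the lane, at its stop; grows as its lower edge swings forward (outlet +x) and up, at most 1.45. Falls shut by its weight (120 g) in about a second; opens with under 2 N. Upright fingertips can follow the block through to about 30 mm past x = 0, between the side arms, pushing the plate ahead.
- flap_pivot (a point): on the flap's pivot line at mid lane: outlet x = 0, y = 0, z = 135 mm. Two steel side arms (3 mm thick, along the cheeks, 65 mm clear between them) hang from it and carry the steel plate, 71 mm wide, 26 mm high, 3 mm thick. Shut, the plate stands at x = 4.5 to 7.5 mm, from z = 74 to 100 mm, open above it.
- deck_edge (a point): middle of the deck's far edge, outlet x = 55 mm, z = 70 mm. A block whose middle passes it (its rear then 15 mm beyond the pivots) tips over and slides by itself down a slick white slide (30 degrees, 15 at its foot) into the tray: slick floor at z = 12 mm, 76 mm wide, from about x = 185 mm to the end wall at x = 300 mm; walls up to z = 52 mm.
- block: loose machined aluminium block 80 mm long (its x axis, along the lane), 60 mm wide, 22 mm high, 0.2 to 0.4 kg, with five dark holes on top; origin at the centre of its underside. It starts flat on the deck in the lane before the flap, up to 5 mm off the middle and turned up to 0.06 rad; it needs about 1 to 3 N to slide.
- flange: bystander: loose steel flange, disc 48 mm across and 8 mm high with a 26 mm boss, 20 mm high in all, standing on the deck beside the lane; origin at the centre of its underside
- bushing: bystander: loose brass bushing, 34 mm across, 30 mm high, standing on the deck on the other side of the lane; origin at the centre of its underside
- screwdriver: bystander: loose screwdriver lying on the table beside the outlet; origin under its middle
Things that resemble listed ones, but are neither listed nor needed, are in the scene too. Of the things shaped like the block, the aluminium one is meant.

How it is judged:
On the way, in this order (a step that is already met when the one before it is completed fails the run):
1. the block's nose has swung the flap open (value of joint flap above 0.35 rad and x of block in the frame of outlet between -0.035 and 0.1 m), for 0.1 s.
2. the block is down in the tray (x of block in the frame of outlet above 0.17 m and z of block in the frame of outlet below 0.04 m), for 0.2 s.
At the end, for the whole second after the job is handed in: the block rests in the tray beyond the flap (its origin 170 to 290 mm beyond the flap's pivots, within 35 mm of the lane's middle, under 40 mm above the table, slower than 20 mm/s) and the flap hangs shut (under 0.06 rad) (all of step 2 and x of block in the frame of outlet below 0.29 m and y of block in the frame of outlet between -0.035 and 0.035 m and linear speed of block below 0.02 m/s and value of joint flap below 0.06 rad); the robot touches nothing.
It fails at once if the block is picked up (more than 12 mm above the deck) (height (world z) of block above 0.082 m).
It fails at once if the flange is disturbed (moved more than 20 mm) (distance of flange from where it was at the start of the episode above 0.02 m).
It fails at once if the bushing is disturbed (moved more than 20 mm) (distance of bushing from where it was at the start of the episode above 0.02 m).
It fails at once if the screwdriver is disturbed (moved more than 20 mm) (distance of screwdriver from where it was at the start of the episode above 0.02 m).
It also fails if it takes over 40 s, if anything falls off the work surface, if the arm or the gripper's body presses on something with over 40 N, if the wrist force passes 120 N, or if a joint passes its speed limit or range.

## Working session

There is one attempt and no reset: what is moved stays moved. The work goes in short steps, Python scripts to look and compute and a tool call to move; the robot and the scene stay as the last step left them, time stands still between calls to the robot, and variables do not carry over. Pictures are saved under pics/ and viewed, at most 10 in all, crops included, and the job is handed in when it is done.

Besides the shell and the picture viewer there is one more tool, called after "Request:" as a command line: name --argument value ..., lists and objects as JSON in quotes. send_rows: Moves the arm, as the interface text tells. Its arguments: {"type":"object","properties":{"increments":{"type":"string"},"newtons":{"type":"number"}},"required":["increments"]}

```bash
mkdir -p pics
cat > h.py <<'E'
import numpy as np, cv2
from cell import env, eyes, order
def snap(n,f):
    c=eyes.camera(n); cv2.imwrite('pics/'+f,c['image'][:,:,::-1]); np.savez('pics/'+n+'.npz',K=c['K'],T=c['camera_from_world']); return c
def ray(n,u,v,z):
    d=np.load('pics/'+n+'.npz'); K,T=d['K'],d['T']
    r=np.linalg.inv(K)@[u,v,1]; r=np.array([r[0],-r[1],-r[2]])
    R=T[:3,:3]; o=-R.T@T[:3,3]; w=R.T@r
    return o+w*(z-o[2])/w[2]
def proj(n,p):
    d=np.load('pics/'+n+'.npz'); q=d['T'][:3,:3]@p+d['T'][:3,3]; q=d['K']@[q[0],-q[1],-q[2]]; return q[:2]/q[2]
E
python3 -c "
from h import *
snap('top','t1.png');snap('scene','s1.png')
s=env.read_state();print(s['ee_pos'],s['tool_rot'],s['time_s'],s['grip_width'])"
```

```text
[0.24157773 0.54868716 0.2316875 ] [[-9.15183480e-01  4.03036676e-01 -7.96641940e-04]
 [ 4.03037442e-01  9.15182296e-01 -1.47829319e-03]
 [ 1.33266226e-04 -1.67398604e-03 -9.99998590e-01]] 0.1 0.09317364125486244
```

View pics/t1.png

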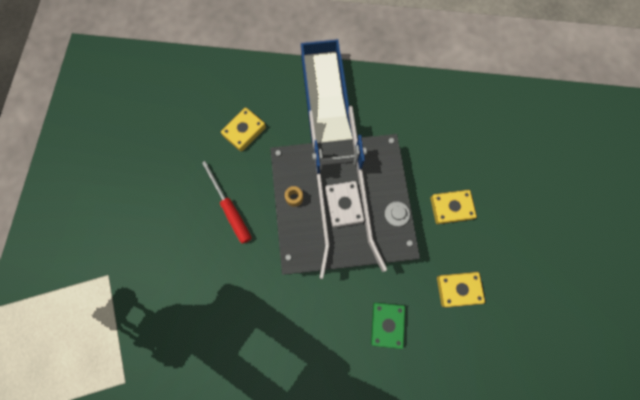

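View pics/s1.png

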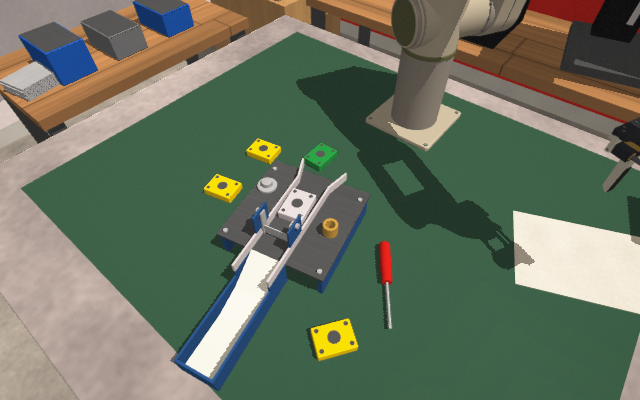

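The lookalikes in the top view are yellow blocks at (243,129), (454,206) and (461,290) and a green one at (389,326). The aluminium block is in the lane at (345,203). Next is a close crop to check it.

```bash
python3 -c "
from h import *
im=cv2.imread('pics/t1.png')[130:280,265:425]; cv2.imwrite('pics/t1c.png',cv2.resize(im,None,fx=4,fy=4,interpolation=cv2.INTER_CUBIC))
for p in [(272,153),(397,136),(419,258),(284,273)]: print(ray('top',*p,.07))
print(ray('top',345,203,.092))
"
```

```text
[0.62936413 0.15496905 0.07      ]
[ 0.69396706 -0.09316653  0.07      ]
[ 0.45151012 -0.14857241  0.07      ]
[0.39583427 0.09964636 0.07      ]
[5.36471929e-01 2.93852011e-04 9.20000000e-02]
```

View pics/t1c.png

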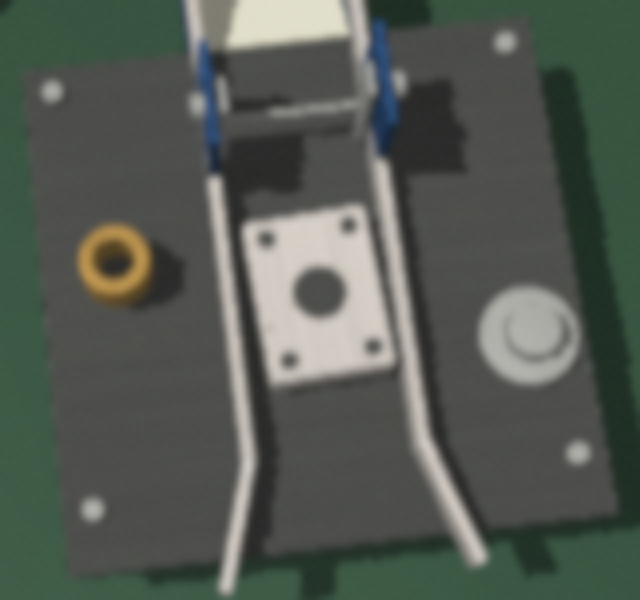

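The crop confirms the white aluminium block in the lane: crop corners (243,224), (363,206), (396,363), (272,385), with one big and four small dark holes. The deck corners are at (22,72), (527,18), (618,515), (70,575). The bushing is on the left and the flange on the right.

```bash
cat >> h.py <<'E'
def fit(obs,P):
    a=P[:,:2]-P[:,:2].mean(0); b=obs-obs.mean(0)
    th=np.arctan2((a[:,0]*b[:,1]-a[:,1]*b[:,0]).sum(),(a*b).sum())
    R=np.array([[np.cos(th),-np.sin(th)],[np.sin(th),np.cos(th)]])
    t=obs.mean(0)-R@P[:,:2].mean(0)
    return th,R,t,obs-(P[:,:2]@R.T+t)
E
python3 -c "
from h import *
def c(u,v,z): return ray('top',265+u/4-.375,130+v/4-.375,z)[:2]
O=np.array([c(22,72,.07),c(527,18,.07),c(618,515,.07),c(70,575,.07),c(248,458,.092),c(420,438,.092)])
P=np.array([[.055,.13],[.055,-.13],[-.2,-.13],[-.2,.13],[-.16,.04],[-.16,-.04]])
th,R,t,e=fit(O,P); print('outlet',th,t,'res mm',(e*1e3).round(1).tolist())
B=np.array([c(243,224,.092),c(363,206,.092),c(396,363,.092),c(272,385,.092)])
bt,_,bp,be=fit(B,np.array([[.04,.03],[.04,-.03],[-.04,-.03],[-.04,.03]]))
print('block',bt-th,R.T@(bp-t),(be*1e3).round(1).tolist())
for x in (-.13,-.2,.03): print(x,R@[x,0]+t)
for n,p in dict(bush=(114,250,.1),fl=(537,328,.09)).items(): print(n,R.T@(c(*p)-t))
"
```

```text
outlet 0.22436712847480386 [0.61784544 0.02236764] res mm [[-2.1, -1.0], [-2.4, 0.5], [-0.9, 0.0], [0.8, -1.6], [2.2, 0.9], [2.4, 1.2]]
block 0.05469887350163513 [-0.08404171 -0.00196093] [[-0.1, -0.9], [-1.4, 0.6], [0.9, 0.8], [0.6, -0.5]]
-0.13 [ 0.49110387 -0.00655598]
-0.2 [ 0.42285842 -0.02213024]
0.03 [0.64709349 0.02904232]
bush [-0.05421111  0.0915192 ]
fl [-0.11182734 -0.10205218]
```

The fit gives the outlet at (0.618, 0.022) with yaw 0.224 rad, and residuals under 2.5 mm. The block is at outlet x = -84 mm, y = -2 mm, turned 0.055 rad, which agrees with the description. I'll turn the tool -36.6° with the fingers shut, then travel high to a point behind the block.

Request:
send_rows --increments "0 0 0 0 0 -7.32 1;0 0 0 0 0 -7.32 1;0 0 0 0 0 -7.32 1;0 0 0 0 0 -7.32 1;0 0 0 0 0 -7.32 1" --newtons 10

```text
time_s: 0.6
ee_pos: [0.2416, 0.5488, 0.232]
tool_rot: [[-0.974, -0.227, -0.001], [-0.227, 0.974, -0.001], [0.001, -0.001, -1.0]]
wrist_force: [0.5, 0.8, -0.1]
grip_width: 0.0576
grasp_force: 0.0
```

Request:
send_rows --increments "-0.0056 -0.04 0 0 0 0 1;-0.0056 -0.04 0 0 0 0 1;-0.0056 -0.04 0 0 0 0 1;-0.0056 -0.04 0 0 0 0 1;-0.0056 -0.04 0 0 0 0 1"

```text
time_s: 1.1
ee_pos: [0.3136, 0.3587, 0.2321]
tool_rot: [[-0.975, -0.222, -0.0], [-0.222, 0.975, -0.001], [0.001, -0.0, -1.0]]
wrist_force: [0.2, -0.5, 0.7]
grip_width: 0.0174
grasp_force: 0.0
```

Request:
send_rows --increments "-0.0056 -0.04 0 0 0 0 1;-0.0056 -0.04 0 0 0 0 1;-0.0056 -0.04 0 0 0 0 1;-0.0056 -0.04 0 0 0 0 1;-0.0056 -0.04 0 0 0 0 1"

```text
time_s: 1.6
ee_pos: [0.3853, 0.17, 0.2324]
tool_rot: [[-0.975, -0.222, -0.0], [-0.222, 0.975, -0.0], [0.0, -0.0, -1.0]]
wrist_force: [1.4, 0.3, 1.2]
grip_width: 0.0003
grasp_force: 0.0
```

Request:
send_rows --increments "-0.0056 -0.04 0 0 0 0 1;-0.0056 -0.04 0 0 0 0 1;-0.0056 -0.04 0 0 0 0 1;-0.0056 -0.04 0 0 0 0 1;-0.0056 -0.04 0 0 0 0 1"

```text
time_s: 2.1
ee_pos: [0.4571, -0.0189, 0.2324]
tool_rot: [[-0.975, -0.222, -0.0], [-0.222, 0.975, 0.0], [0.0, 0.0, -1.0]]
wrist_force: [0.2, 0.8, -0.3]
grip_width: 0.0005
grasp_force: 0.0
```

```bash
cat >> h.py <<'E'
def out():
    s=env.read_state(); t=np.array([.61785,.02237]);a=.2244;R=np.array([[np.cos(a),-np.sin(a)],[np.sin(a),np.cos(a)]])
    p=s['ee_pos']; y=s['tool_rot'][:,1]; q=R.T@(p[:2]-t)
    print('outlet tcp',q.round(4),p[2].round(4),'yaw err deg',np.degrees(np.arctan2(y[1],y[0])-np.pi/2-a).round(2),'tilt',s['tool_rot'][:2,2].round(4),'t',s['time_s'],'w',s['grip_width'],'F',s['wrist_force'])
E
python3 -c "
from h import *
out()"
```

```text
outlet tcp [-0.166  -0.0045] 0.2324 yaw err deg -0.03 tilt [-0.0002  0.0001] t 2.1 w 0.0004886584591462925 F [ 0.21817564  0.77858486 -0.33720036]
```

Request:
send_rows --increments "0 0.0045 0.03 0 0 0 1;0 0 0.03 0 0 0 1;0 0 0.03 0 0 0 1;0 0 0.03 0 0 0 1;0 0 0.02 0 0 0 1"

```text
time_s: 2.6
ee_pos: [0.4543, -0.0127, 0.0899]
tool_rot: [[-0.975, -0.222, -0.003], [-0.222, 0.975, 0.0], [0.003, 0.001, -1.0]]
wrist_force: [0.4, -0.1, -0.6]
grip_width: 0.0006
grasp_force: 0.0
```

```bash
python3 -c "
from h import *
out()
snap('scene','s2.png')
im=cv2.imread('pics/s2.png')[110:300,180:400]; cv2.imwrite('pics/s2c.png',cv2.resize(im,None,fx=3,fy=3,interpolation=cv2.INTER_CUBIC))"
```

```text
outlet tcp [-0.1672  0.0022] 0.0899 yaw err deg -0.03 tilt [-0.0032  0.0005] t 2.6 w 0.0006259712401655356 F [ 0.4322339  -0.12810826 -0.55257201]
```

View pics/s2c.png

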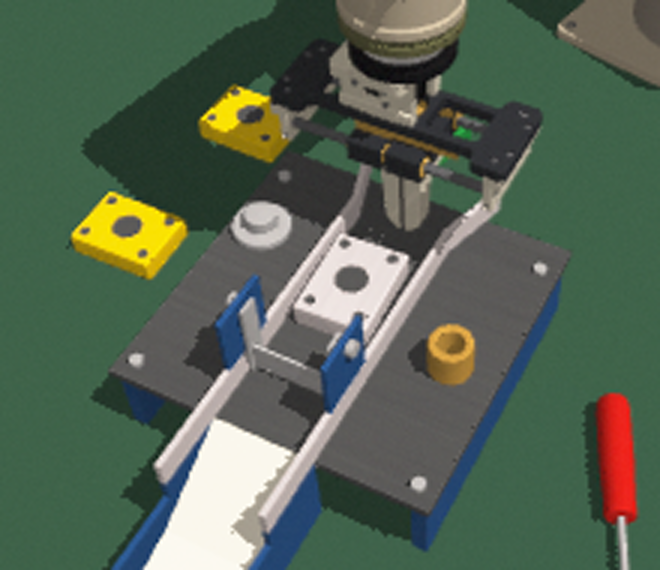

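The shut fingers stand in the lane just behind the block (crop about (405,215)), clear of the walls, and the bystanders are clear. Starting the push.

Request:
send_rows --increments "-0.01 -0.002 0 0 0 0 1;-0.01 0 0 0 0 0 1;-0.01 0 0 0 0 0 1;-0.008 0 0 0 0 0 1;-0.008 0 0 0 0 0 1"

```text
time_s: 3.15
ee_pos: [0.5023, -0.0044, 0.0934]
tool_rot: [[-0.975, -0.222, 0.0], [-0.222, 0.975, -0.0], [-0.0, -0.0, -1.0]]
wrist_force: [-3.2, -1.2, 2.9]
grip_width: 0.0005
grasp_force: 1.6
```

Request:
send_rows --increments "-0.008 0 0 0 0 0 1;-0.008 0 0 0 0 0 1;-0.008 0 0 0 0 0 1;-0.008 0 0 0 0 0 1;-0.008 0 0 0 0 0 1"

```text
time_s: 3.65
ee_pos: [0.5408, 0.0044, 0.0926]
tool_rot: [[-0.975, -0.222, -0.0], [-0.222, 0.975, 0.0], [0.0, 0.0, -1.0]]
wrist_force: [-4.3, -1.2, 3.5]
grip_width: 0.0005
grasp_force: 2.1
```

```bash
python3 -c "
from h import *
out()
snap('scene','s3.png')
im=cv2.imread('pics/s3.png')[110:300,180:400]; cv2.imwrite('pics/s3c.png',cv2.resize(im,None,fx=3,fy=3,interpolation=cv2.INTER_CUBIC))"
```

```text
outlet tcp [-0.0791 -0.0003] 0.0926 yaw err deg -0.03 tilt [-0.0003  0.    ] t 3.65 w 0.0005420603250005271 F [-4.29676845 -1.21017784  3.53975686]
```

View pics/s3c.png

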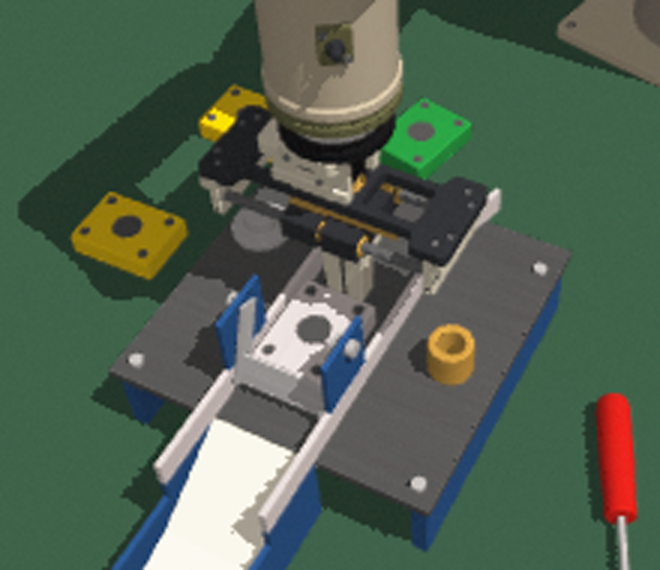

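The block has reached the flap squarely, with the plate at crop (280,385) starting to swing. Continuing.

Request:
send_rows --increments "-0.008 0 0 0 0 0 1;-0.008 0 0 0 0 0 1;-0.008 0 0 0 0 0 1;-0.008 0 0 0 0 0 1;-0.008 0 0 0 0 0 1"

```text
time_s: 4.2
ee_pos: [0.5799, 0.0134, 0.0925]
tool_rot: [[-0.975, -0.222, 0.0], [-0.222, 0.975, 0.0], [-0.0, 0.0, -1.0]]
wrist_force: [-2.5, -0.8, -0.8]
grip_width: -0.0
grasp_force: 1.0
```

Request:
send_rows --increments "-0.008 0 0 0 0 0 1;-0.008 0 0 0 0 0 1;-0.008 0 0 0 0 0 1;-0.008 0 0 0 0 0 1;-0.008 0 0 0 0 0 1"

```text
time_s: 4.7
ee_pos: [0.6189, 0.0222, 0.0926]
tool_rot: [[-0.975, -0.222, -0.0], [-0.222, 0.975, 0.0], [0.0, 0.0, -1.0]]
wrist_force: [-2.4, -0.6, -0.2]
grip_width: 0.0004
grasp_force: 1.2
```

Request:
send_rows --increments "-0.006 0 0 0 0 0 1;-0.006 0 0 0 0 0 1;-0.006 0 0 0 0 0 1;0 0 0 0 0 0 1;0 0 0 0 0 0 1"

```text
time_s: 5.2
ee_pos: [0.6363, 0.0262, 0.0928]
tool_rot: [[-0.975, -0.222, 0.001], [-0.222, 0.975, 0.0], [-0.001, -0.0, -1.0]]
wrist_force: [0.2, -0.7, 0.1]
grip_width: 0.0006
grasp_force: 0.0
```

```bash
python3 -c "
from h import *
out()
snap('scene','s4.png')
im=cv2.imread('pics/s4.png')[190:390,160:380]; cv2.imwrite('pics/s4c.png',cv2.resize(im,None,fx=2.9,fy=2.9,interpolation=cv2.INTER_CUBIC))"
```

```text
outlet tcp [ 0.0188 -0.0004] 0.0928 yaw err deg -0.02 tilt [0.001  0.0001] t 5.2 w 0.0006364765309075931 F [ 0.20404958 -0.73486184  0.11803638]
```

View pics/s4c.png

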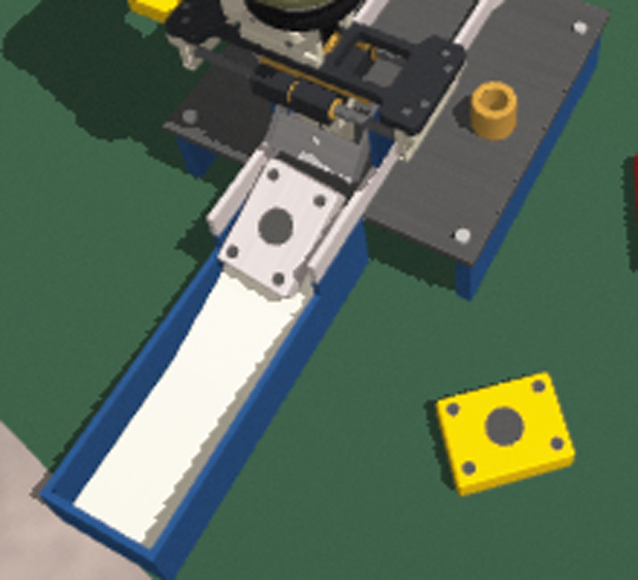

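The block has tipped over the deck edge and is on the slide at crop (277,225). I'll wait a moment, then back out along the lane.

Request:
send_rows --increments "0 0 0 0 0 0 1;0 0 0 0 0 0 1;0 0 0 0 0 0 1;0 0 0 0 0 0 1;0 0 0 0 0 0 1"

```text
time_s: 5.75
ee_pos: [0.6357, 0.0261, 0.0926]
tool_rot: [[-0.975, -0.222, -0.0], [-0.222, 0.975, 0.0], [0.0, 0.0, -1.0]]
wrist_force: [-1.9, 0.1, 0.5]
grip_width: 0.0003
grasp_force: 0.6
```

```bash
python3 -c "
from h import *
out()
snap('scene','s5.png')
im=cv2.imread('pics/s5.png')[190:390,160:380]; cv2.imwrite('pics/s5c.png',cv2.resize(im,None,fx=2.9,fy=2.9,interpolation=cv2.INTER_CUBIC))"
```

```text
outlet tcp [ 0.0183 -0.0004] 0.0926 yaw err deg -0.03 tilt [-0.0001  0.    ] t 5.75 w 0.00027029611894714483 F [-1.88026407  0.12800272  0.45346912]
```

View pics/s5c.png

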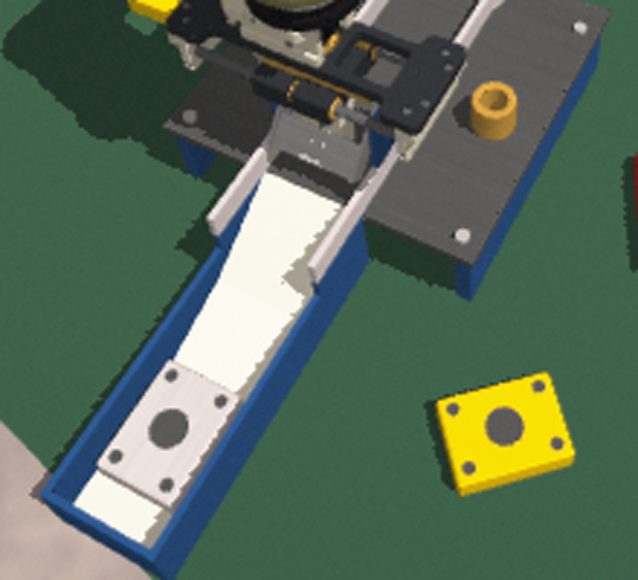

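The block is down in the tray at crop (168,430). The flap is resting on the fingers, so I'll back out level to about x = -130 mm and then rise.

Request:
send_rows --increments "0.02 0 0 0 0 0 1;0.03 0 0 0 0 0 1;0.035 0 0 0 0 0 1;0.035 0 0 0 0 0 1;0.03 0 0 0 0 0 1"

```text
time_s: 6.3
ee_pos: [0.4883, -0.0075, 0.0927]
tool_rot: [[-0.975, -0.222, 0.001], [-0.222, 0.975, -0.0], [-0.001, -0.0, -1.0]]
wrist_force: [-0.1, 0.3, 0.5]
grip_width: 0.0005
grasp_force: 0.0
```

Request:
send_rows --increments "0 0 -0.02 0 0 0 1;0 0 -0.03 0 0 0 1;0 0 -0.03 0 0 0 1;0 0 -0.03 0 0 0 1;0 0 -0.03 0 0 0 1"

```text
time_s: 6.8
ee_pos: [0.4897, -0.0072, 0.2344]
tool_rot: [[-0.975, -0.222, 0.001], [-0.222, 0.975, -0.0], [-0.001, -0.0, -1.0]]
wrist_force: [0.1, 0.2, 0.1]
grip_width: 0.0006
grasp_force: 0.0
```

Request:
send_rows --increments "0 0 0 0 0 0 1;0 0 0 0 0 0 1;0 0 0 0 0 0 1;0 0 0 0 0 0 1;0 0 0 0 0 0 1"

```text
time_s: 7.3
ee_pos: [0.4889, -0.0072, 0.2314]
tool_rot: [[-0.975, -0.222, -0.002], [-0.222, 0.975, 0.0], [0.002, 0.001, -1.0]]
wrist_force: [-0.3, 0.9, 0.5]
grip_width: 0.0004
grasp_force: 0.0
```

Request:
send_rows --increments "0 0 0 0 0 0 1;0 0 0 0 0 0 1;0 0 0 0 0 0 1;0 0 0 0 0 0 1;0 0 0 0 0 0 1"

```text
time_s: 7.8
ee_pos: [0.4896, -0.0072, 0.2327]
tool_rot: [[-0.975, -0.222, 0.0], [-0.222, 0.975, -0.0], [-0.0, -0.0, -1.0]]
wrist_force: [0.5, -0.6, -0.5]
grip_width: 0.0008
grasp_force: 0.0
```

```bash
python3 -c "
from h import *
out()
snap('scene','s6.png')
im=cv2.imread('pics/s6.png')[140:390,160:420]; cv2.imwrite('pics/s6c.png',cv2.resize(im,None,fx=2.4,fy=2.4,interpolation=cv2.INTER_CUBIC))"
```

```text
outlet tcp [-0.1316 -0.0003] 0.2327 yaw err deg -0.02 tilt [ 0.0001 -0.    ] t 7.8 w 0.0007749408524115626 F [ 0.51146775 -0.62693581 -0.5433761 ]
```

View pics/s6c.png

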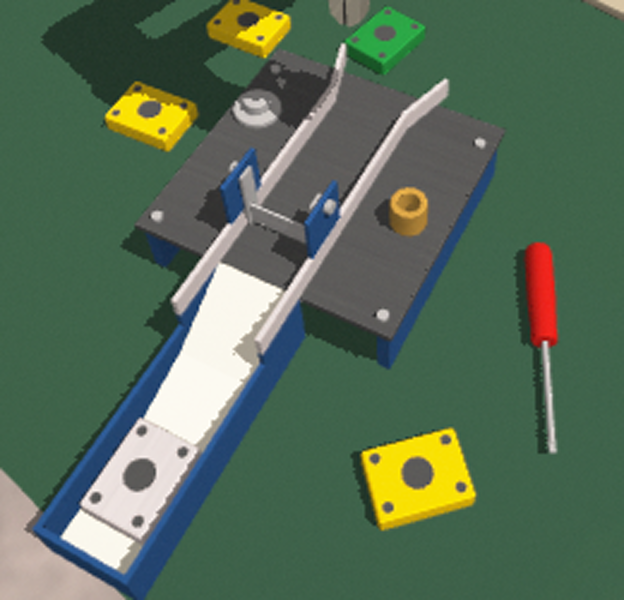

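The flap hangs shut (crop (278,220)), the block is at rest in the tray (139,474) at the same spot as in the previous picture, and the bystanders have not moved. I'll check the block's x and hand in.

```bash
python3 -c "
from h import *
w=ray('scene',217.8,337.4,.034)[:2]-[.61785,.02237];a=.2244
x,y=w@[np.cos(a),np.sin(a)],w@[-np.sin(a),np.cos(a)];print(x,y)
if .18<x<.28 and abs(y)<.03: print(order.close_job())"
```

```text
0.23305010092816986 -0.0014822136421661243
the job is handed in; nothing more can be done
None
```

The block is resting in the tray about 233 mm past the pivots and 1.5 mm off the lane's middle. The flap is shut, the fingers are clear, the bystanders have not visibly moved, and the job is handed in; no verdict was returned.

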